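# Stroke the pill case lids shut

### The job

The four lids of the unfolded pill case all stand ajar. Starting from the blank end beside the clasp, run a fingertip along the row in a single light stroke, on the lids or just above them (never more than a couple of centimetres up or off to the side until the last lid is down), so that they are smoothed shut flush one after another, from the clasp end to the other end. Then take the hand away; grasp, lift or shove nothing, leave the case lying in its dock and the other things standing where they are.

Things in the scene. Friction and masses are not known exactly. Their poses are not given: they have to be found in the camera images.
- case: White plastic pill case unfolded into one straight row 202 mm long (x), 40 mm wide (y), 22 mm high (z), loose in its dock. Origin: centre of its underside; x runs along the row from the clasp end (-x) to the other. Along x: blank end, lids 1 and 2, fold barrel (top 1 mm below the lids), lids 3 and 4, blank end. Tops of blank ends and of shut lids: one plane 22 mm above the origin.
- start_end (a point): Centre of the flat top of the blank solid end beside the clasp, 24 mm long (x = -101 to -77 mm in the case's frame). Only here a grey clasp hook, 24 mm wide, sticks out of the case's end to x = -118 mm, not above 21 mm.
- far_end (a point): Centre of the flat top of the blank solid end away from the clasp, 24 mm long (x = 77 to 101 mm in the case's frame).
- dock: Grey plastic dock fixed to the sill, 211 x 49 mm, floor 4 mm thick, with lips 12 mm high (above the sill) all round, 1.5 mm clear of the case on each side, which stop it from sliding. Same axes as the case; origin: centre of its underside, on the sill. The blank ends and shut lids are thus 26 mm above the sill.
- lid1 (a joint): First lid from the clasp: white flap 34 mm long along the row, 36 wide, 2.5 thick, hinged across the row at its clasp-side edge (x = -77, z = 19.5 mm in the case's frame). Value: opening angle, rad, 0 shut and flush, at most 0.7; starts at 0.28 to 0.48, far edge raised 9 to 16 mm. Stays where left (friction 0.008 N m). A finger stroking from the clasp end rides on it and presses it down.
- lid1_edge (a point): Middle of the raised free edge (top face) of the first lid.
- lid2 (a joint): Second lid from the clasp: white flap 34 mm long along the row, 36 wide, 2.5 thick, hinged across the row at its clasp-side edge (x = -41, z = 19.5 mm in the case's frame). Value: opening angle, rad, 0 shut and flush, at most 0.7; starts at 0.28 to 0.48, far edge raised 9 to 16 mm. Stays where left (friction 0.008 N m). A finger stroking from the clasp end rides on it and presses it down.
- lid2_edge (a point): Middle of the raised free edge (top face) of the second lid.
- lid3 (a joint): Third lid from the clasp: white flap 34 mm long along the row, 36 wide, 2.5 thick, hinged across the row at its clasp-side edge (x = 7, z = 19.5 mm in the case's frame). Value: opening angle, rad, 0 shut and flush, at most 0.7; starts at 0.28 to 0.48, far edge raised 9 to 16 mm. Stays where left (friction 0.008 N m). A finger stroking from the clasp end rides on it and presses it down.
- lid3_edge (a point): Middle of the raised free edge (top face) of the third lid.
- lid4 (a joint): Fourth lid from the clasp: white flap 34 mm long along the row, 36 wide, 2.5 thick, hinged across the row at its clasp-side edge (x = 43, z = 19.5 mm in the case's frame). Value: opening angle, rad, 0 shut and flush, at most 0.7; starts at 0.28 to 0.48, far edge raised 9 to 16 mm. Stays where left (friction 0.008 N m). A finger stroking from the clasp end rides on it and presses it down.
- lid4_edge (a point): Middle of the raised free edge (top face) of the fourth lid.
- bowl: Green melamine bowl, 110 mm across the rim, 45 mm high, loose, standing beside the row, 60 mm or more from it. Leave alone. Origin: centre of its underside.
- stopper: Glass carafe stopper standing on its foot, 38 mm across, 57 mm high, loose, its middle 80 to 95 mm to the side of the row's middle line. Leave alone. Origin: centre of its underside.
- timer: Round chrome bell timer, 72 mm across, 52 mm high, loose, its middle 95 to 110 mm to the side of the row's middle line. Leave alone. Origin: centre of its underside.
- vial: Tall frosted vial with white cap, 30 mm across, 118 mm high, loose, its middle 125 to 140 mm to the side of the row's middle line. Leave alone. Origin: centre of its underside.
- tablets: Jar of tablets, 48 mm across, 75 mm high, loose, far to the robot's left. Leave alone. Origin: centre of its underside.
- tumbler: Glass tumbler, 70 mm across, 95 mm high, loose, far to the robot's right. Leave alone. Origin: centre of its underside.
There are look-alikes about, which are no part of the job. Several things have the shape of the case; the one meant has the colours described above.

How it is judged:
By the outcome, as a careful person would: the job done as asked, in the order asked, and still so for the second after the job is handed in, with the robot touching nothing.
It also fails if it takes over 42 s, if anything falls off the work surface, if the arm or the gripper's body presses on something with over 40 N, if the wrist force passes 120 N, or if a joint passes its speed limit or range.

### The arm

A 6-joint arm with a two-finger parallel gripper is mounted at the origin on the work surface. World frame = base frame: x ahead of the robot, y to its left, z up, the work surface at z = 0. Lengths are in mm, angles in rad, forces in N, time in s.
With the tool pointing down it reaches from about 275 to 725 mm from the base axis. Payload 15.9 kg.
Tool frame: the origin (TCP) lies on the centre line of the jaws, within the pads' length; the fingertips stand 25 mm ahead of it and the grasp point (between the pads) lies 6 mm ahead of it; z points along the fingers, y is the line along which they close (so a half turn about z gives the same grasp; the last joint's range is limited). The gripper opens to 85 mm and grips with 20 to 120 N. Pads are 22 mm wide; open, the fingers measure 114 mm over their backs; the gripper's body (76 mm by 85 mm) begins 54 mm behind the grasp point. The pads swing forward as they close: fully open they stand 13 mm farther back than shut.
Start: joints at [-1.29, 0.213, -0.034, 1.323, 0, 1.571], TCP at [138.556, -480.404, 256.306] pointing down, gripper open.
Joint ranges: [-2.98, 2.98], [-0.74, 1.72], [-1.14, 1.35], [-2.1, 2.04], [-1.57, 1.44], [-3.14, 3.14]. Speed limits (rad/s): [1.89, 1.89, 2.39, 2.57, 3.14, 3.14].

### API

Orientations are given as a unit quaternion [x, y, z, w].
In Python, from plant import readout, eyes, arm gives the robot as it stands. The module is installed in compiled form; this text tells all that it offers.
- The arm moves only by the shell command python3 -m jog 'ROWS' [FORCE]. ROWS is JSON, a list of rows, each a list of 3 entries, a list of its own where there are three numbers: the turn, a rotation vector about the tool's x, y, z in degrees, then the shift along the tool's x, y, z in mm, then the opening, from 0 (shut) to 1 (fully open). A call has 1 to 10 rows; each row shifts and turns the commanded pose from where the row before left it, along the tool's axes as they then stand; what a row does not reach is not made up. A row lasts 1/10 s, in which the tool goes at most 50 mm and 8.59 degrees, less where a joint would pass 70% of its speed; a pose out of reach is approached as far as the arm can. A call is refused whole if a number of a shift passes 50 or a number of a turn 8.59, either way. A call with a gripper value outside its range is refused whole. The fingers move at their own pace and stop on an object; FORCE is the grip in N (left out, the last holds). Time passes only in rows, so rows that do not move let the fingers close. It gives the time, the measured TCP pose, the force, the opening and the grip force at its end, in the units of the state.
- readout.observe(): the state, without advancing time (a new reading comes with each control period).
- eyes.grab_frame(name): name is "scene" or "top"; returns a dict with "color" (480x640x3 uint8, red, green, blue), "fovy" (degrees; the focal length in pixels is half the picture's height over the tangent of half this angle, whatever the lens; pixels are square), "cx", "cy" (the principal point, pixels), "view" (4x4, takes a point from world to camera coordinates). Camera axes: x right, y up, looking along -z (the intrinsics and any distortion apply to the point x, -y, -z); pixel columns grow to the right and rows downward; lengths in mm; the calibration is good to about 2 mm. A picture is of the moment at which its call begins. There is no depth.
- arm.sign_off(): hands the job in; it is judged then, once.
Trained networks look in the newest picture that a camera, given by its name, has taken for a name from the list of things; names that differ only in an ending like _2 or _b are one class to them, and where a whole thing is asked for, a point or a joint stands for the part that bears it (a point fixed in the world has none). Each returns a list of dicts, best first, with "conf" (0 to 1); they miss things now and then, are a little off and sometimes report something else, mostly with a low value. They report only what shows in the picture. A call takes as long as a camera call. They do not tell look-alikes from the thing itself.
- eyes.silhouettes(camera, label): "pixels" (480x640 bool, what is visible of it) and "at" ([column, row] in pixels, amid what is visible of it).
The state is a dict: "time_s": time; "joints": joint angles; "dq": joint speeds; "joint_efforts": joint torques, N m; "eef_pos": TCP position; "ee_rot": TCP orientation; "ft_force": force on the tool from outside, world axes, zero at the start; "wrist_torque": the same for the moment, N m; "grip_width": finger opening in mm; "finger_force": force on a finger pad.
Only numpy, scipy, OpenCV 4.12 (cv2) and the standard library are available. Lean on these libraries where they do the work, as an engineer would, in place of code of your own. Each camera call takes 0.05 s, during which the arm holds its last target. There are 200 camera calls.

## Working session

There is one attempt and no reset: what is moved stays moved. The work goes in short steps, Python scripts to look and compute and a shell command to move; the robot and the scene stay as the last step left them, time stands still between calls to the robot, and variables do not carry over. Pictures are saved under pics/ and viewed, at most 10 in all, crops included, and the job is handed in when it is done.

```bash
mkdir -p pics; python3 - <<'E'
from plant import readout,eyes,arm
import cv2,numpy as np
s=readout.observe();print({k:np.round(v,3).tolist() for k,v in s.items()})
for c in("scene","top"):
    f=eyes.grab_frame(c);cv2.imwrite(f"pics/{c}0.png",f["color"][:,:,::-1])
    print(c,f["fovy"],f["cx"],f["cy"],np.round(f["view"],4).tolist(),[k for k in f])
    for n in("case","dock","lid1","bowl","stopper","timer","vial"):
        for d in eyes.silhouettes(c,n):print(n,round(d["conf"],2),np.round(d["at"]),d["pixels"].sum())
E
```

```text
{'time_s': 0.0, 'joints': [-1.29, 0.213, -0.035, 1.324, 0.0, 1.571], 'dq': [0.001, -0.0, 0.001, 0.001, 0.0, 0.001], 'joint_efforts': [-0.002, -68.615, 48.712, 0.018, -0.0, -0.0], 'eef_pos': [138.501, -480.117, 255.811], 'ee_rot': [0.99, 0.14, -0.0, -0.001], 'ft_force': [0.244, 0.063, 0.094], 'wrist_torque': [0.039, 0.052, -0.066], 'finger_force': 0.0, 'grip_width': 85.709}
scene 52.36332940961251 317.0144451224374 248.5241166791677 [[0.8819, 0.4715, -0.0056, -458.2617], [-0.3618, 0.6843, 0.6331, 143.1712], [0.3023, -0.5562, 0.7741, -1246.0581], [0.0, 0.0, 0.0, 1.0]] ['color', 'fovy', 'cx', 'cy', 'view']
case 0.94 [280. 444.] 2361
case 0.86 [202. 278.] 1949
case 0.82 [330. 292.] 2016
case 0.8 [283. 161.] 864
case 0.61 [446. 252.] 1336
dock 0.82 [334. 305.] 409
dock 0.52 [373. 140.] 533
dock 0.21 [320. 340.] 1065
lid1 0.82 [266. 424.] 357
lid1 0.8 [212. 275.] 224
lid1 0.8 [174. 283.] 241
lid1 0.77 [317. 291.] 187
lid1 0.77 [229. 271.] 194
lid1 0.75 [304. 291.] 228
lid1 0.75 [451. 225.] 166
lid1 0.74 [282. 443.] 453
lid1 0.72 [343. 290.] 217
lid1 0.71 [282. 176.] 127
lid1 0.64 [188. 279
[... 789 characters left out ...]
id1 0.7 [360. 316.] 305
lid1 0.7 [473. 192.] 281
lid1 0.69 [199. 343.] 316
lid1 0.65 [329. 197.] 263
lid1 0.63 [389. 347.] 322
lid1 0.62 [483. 179.] 276
lid1 0.6 [499. 144.] 303
lid1 0.58 [339. 216.] 298
lid1 0.57 [317. 176.] 278
lid1 0.57 [208. 129.] 274
lid1 0.56 [399. 362.] 340
lid1 0.56 [148. 375.] 277
lid1 0.53 [344. 228.] 262
lid1 0.53 [183. 352.] 272
lid1 0.53 [160. 365.] 302
lid1 0.52 [194. 130.] 278
lid1 0.51 [231. 127.] 261
lid1 0.34 [333. 207.] 2050
lid1 0.34 [274. 244.] 2304
bowl 0.81 [271. 243.] 2298
bowl 0.34 [345. 232.] 295
timer 0.6 [378. 195.] 947
timer 0.56 [346. 231.] 217
timer 0.4 [321. 208.] 200
vial 0.95 [378. 139.] 396
vial 0.59 [330. 222.] 11
vial 0.2 [334. 208.] 2104
```

View pics/scene0.png

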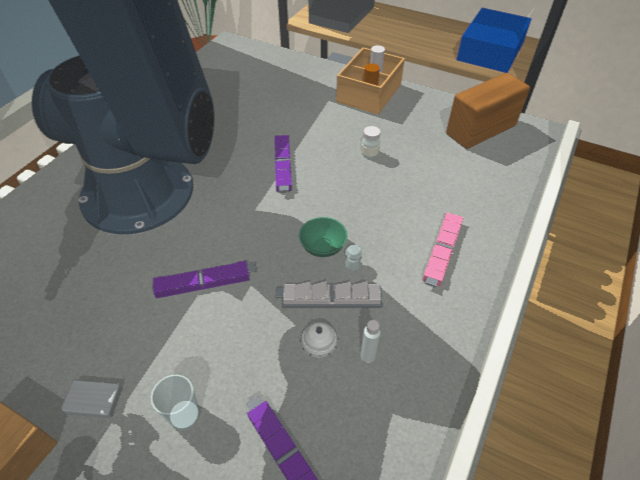

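View pics/top0.png

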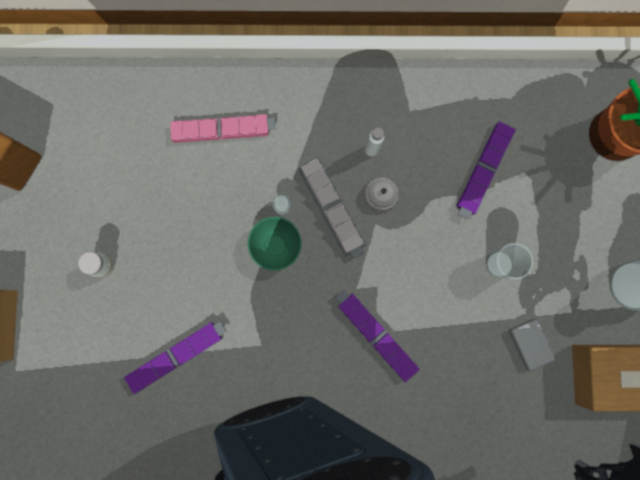

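The pictures show five things of the case's shape. Three are purple (top 172,359 / 375,334 / 485,168), one is pink (222,129), and one is white/grey in a dock (top 334,207; scene 330,292). The white one fits the description, and its clasp seems to be at scene (279,291). I'll confirm that in an enlarged crop and measure it.

```bash
cat > h.py <<'E'
from plant import readout,eyes,arm
import cv2,numpy as np
def K(f):
    F=240/np.tan(np.radians(f["fovy"]/2));return F
def proj(f,P):
    p=np.c_[np.atleast_2d(P),np.ones(len(np.atleast_2d(P)))]@np.array(f["view"]).T
    F=K(f);return np.c_[f["cx"]-F*p[:,0]/p[:,2],f["cy"]+F*p[:,1]/p[:,2]]
def back(f,uv,z):
    uv=np.atleast_2d(uv).astype(float);F=K(f);V=np.array(f["view"]);R=V[:3,:3];c=-R.T@V[:3,3]
    d=np.c_[(uv[:,0]-f["cx"])/F,-(uv[:,1]-f["cy"])/F,-np.ones(len(uv))]@R
    return c+d*((z-c[2])/d[:,2])[:,None]
E
python3 - <<'E'
from h import *
out=[]
for c,a,(x0,y0,x1,y1) in(("scene",(330,292),(265,260,395,325)),("top",(334,207),(280,140,410,270))):
    f=eyes.grab_frame(c);im=f["color"][:,:,::-1]
    out.append(cv2.resize(im[y0:y1,x0:x1],None,fx=4.5,fy=4.5,interpolation=cv2.INTER_CUBIC))
    for d in eyes.silhouettes(c,"case"):
        if np.hypot(*(np.array(d["at"])-a))<15:
            m=d["pixels"].astype(np.uint8);n,l,st,_=cv2.connectedComponentsWithStats(m)
            m=(l==1+st[1:,4].argmax()).astype(np.uint8)
            p=np.argwhere(m)[:,::-1]
            b=cv2.boxPoints(cv2.minAreaRect(p.astype(np.float32)))
            P=back(f,b,26);print(c,b.round(1).tolist(),P.round(1).tolist(),P.mean(0).round(1),[np.linalg.norm(P[i]-P[i-1]).round(1) for i in range(4)])
    for n in("bowl","stopper","timer","vial"):
        for d in eyes.silhouettes(c,n)[:1]:print(n,back(f,d["at"],30).round(0))
cv2.imwrite("pics/c1.png",out[0]);cv2.imwrite("pics/c2.png",out[1])
E
```

```text
scene [[276.0, 304.0], [276.0, 281.0], [381.0, 281.0], [381.0, 304.0]] [[497.4, -136.3, 26.0], [467.5, -86.8, 26.0], [664.3, 17.4, 26.0], [687.3, -35.7, 26.0]] [579.1 -60.4  26. ] [np.float64(214.9), np.float64(57.8), np.float64(222.7), np.float64(57.8)]
bowl [[501.  68.  30.]]
stopper [[587.  47.  30.]]
timer [[ 617. -166.   30.]]
vial [[ 704. -125.   30.]]
top [[297.8999938964844, 167.0], [316.79998779296875, 156.60000610351562], [368.20001220703125, 250.60000610351562], [349.29998779296875, 261.0]] [[661.7, 16.0, 26.0], [683.8, -23.3, 26.0], [487.9, -128.1, 26.0], [466.7, -89.4, 26.0]] [575.  -56.2  26. ] [np.float64(221.6), np.float64(45.1), np.float64(222.2), np.float64(44.2)]
bowl [[505.  70.  30.]]
timer [[ 602. -155.   30.]]
vial [[ 720. -147.   30.]]
```

View pics/c1.png

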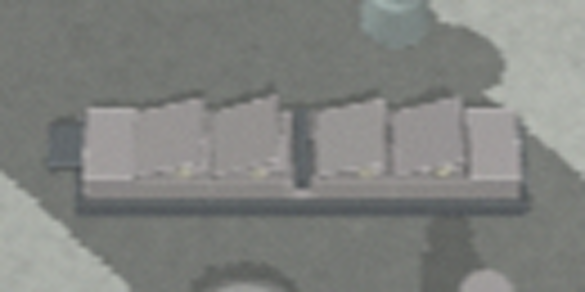

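View pics/c2.png

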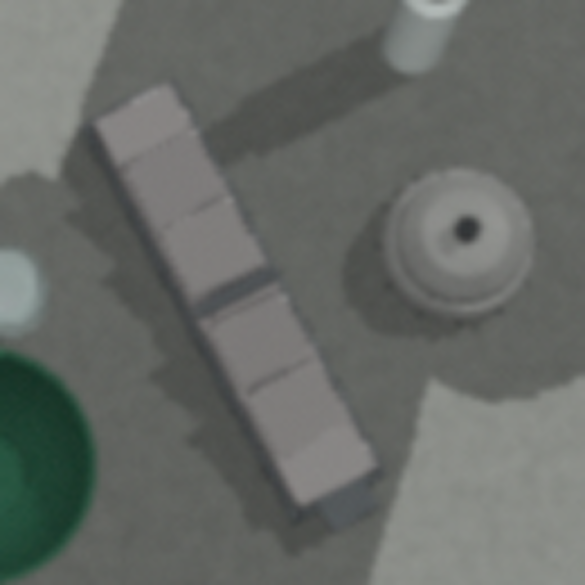

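The crops confirm it. The white case lies in a grey dock with four ajar lids. The grey clasp hook is at the near end (scene crop 65,145; top crop 345,507), next to its blank end. Next I fit the pose from the corners of the blank ends.

```bash
cat >> h.py <<'E'
from scipy.optimize import least_squares
def T(q,P):
    P=np.atleast_2d(P).astype(float);c,s=np.cos(q[2]),np.sin(q[2])
    return np.c_[q[0]+c*P[:,0]-s*P[:,1],q[1]+s*P[:,0]+c*P[:,1],P[:,2]+4]
E
python3 - <<'E'
from h import *
C=np.array([[-101,20,22],[-101,-20,22],[101,20,22],[101,-20,22]])
px={"scene":(np.array([(88,108),(83,181),(518,112),(523,183)]),(265,260)),
"top":(np.array([(298,507),(378,468),(95,124),(170,85)]),(280,140))}
F={c:eyes.grab_frame(c) for c in px};
uv={c:(px[c][0]+.5)/4.5-.5+px[c][1] for c in px}
for cs in(["scene"],["top"],["scene","top"]):
    r=least_squares(lambda q:np.concatenate([(proj(F[c],T(q,C))-uv[c]).ravel() for c in cs]),[577,-57,.5])
    print(cs,r.x.round(3),r.fun.round(1))
q=r.x;c,s=np.cos(q[2]),np.sin(q[2]);o=readout.observe()
from scipy.spatial.transform import Rotation as Ro
R=Ro.from_quat(o["ee_rot"]).as_matrix();print(R.round(3))
for x in(-125,-89,0,89,101):print(x,T(q,[[x,0,22]]).round(1))
import itertools
print("yaw",np.degrees(q[2]), "tool y heading",np.degrees(np.arctan2(R[1,1],R[0,1])))
tgt=T(q,[[-95,0,22]])[0]+[0,0,65]
print("tool-frame shift to above start",(R.T@(tgt-o["eef_pos"])).round(1))
E
```

```text
['scene'] [ 5.85043e+02 -5.62500e+01  4.79000e-01] [-0.2  0.1 -0.1 -0.2  0.  -0.1  0.2  0.1]
['top'] [ 5.81943e+02 -5.38760e+01  4.85000e-01] [ 0.4  0.6 -0.1  0.1 -0.4 -0.3  0.1 -0.4]
['scene', 'top'] [ 5.83371e+02 -5.47650e+01  4.82000e-01] [-0.5 -0.6 -0.4 -0.9 -0.5 -1.  -0.2 -0.9  0.7 -0.1  0.2 -0.5  0.2 -1.1
  0.6 -1.1]
[[ 0.961  0.277  0.   ]
 [ 0.277 -0.961  0.   ]
 [ 0.     0.    -1.   ]]
-125 [[ 472.6 -112.7   26. ]]
-89 [[504.5 -96.   26. ]]
0 [[583.4 -54.8  26. ]]
89 [[662.2 -13.5  26. ]]
101 [[672.9  -8.   26. ]]
yaw 27.597555721952737 tool y heading -73.91414086967679
tool-frame shift to above start [ 452.2 -266.8  165.3]
```

```bash
python3 -m jog '[[[0,0,-5.8],[0,0,0],0],[[0,0,-5.7],[0,0,0],0],[[0,0,0],[25,-9,0],0],[[0,0,0],[25,-9,0],0],[[0,0,0],[25,-9,0],0],[[0,0,0],[25,-9,0],0],[[0,0,0],[25,-9,0],0],[[0,0,0],[25,-9,0],0],[[0,0,0],[25,-9,0],0],[[0,0,0],[25,-9,0],0]]' 20
python3 -m jog '[[[0,0,0],[25,-9,0],0],[[0,0,0],[25,-9,0],0],[[0,0,0],[25,-9,0],0],[[0,0,0],[25,-9,0],0],[[0,0,0],[25,-9,0],0],[[0,0,0],[25,-9,0],0],[[0,0,0],[25,-9,0],0],[[0,0,0],[25,-9,0],0],[[0,0,0],[25,-9,0],0],[[0,0,0],[0,0,0],0]]'
cat > w.py <<'E'
from h import *
from scipy.spatial.transform import Rotation as Ro
q=[583.4,-54.8,.482];o=readout.observe();R=Ro.from_quat(o["ee_rot"]).as_matrix()
c,s=np.cos(q[2]),np.sin(q[2]);d=o["eef_pos"]-np.array([q[0],q[1],4])
print("case-frame TCP",np.round([c*d[0]+s*d[1],-s*d[0]+c*d[1],d[2]],1),"tipz world",round(o["eef_pos"][2]-25,1),"toolx head",np.degrees(np.arctan2(R[1,0],R[0,0])).round(2),"toolz",R[:,2].round(3),"F",np.round(o["ft_force"],2),"t",o["time_s"],"w",o["grip_width"])
E
python3 w.py
```

```text
time_s: 2.5
eef_pos: [283.1, -323.1, 256.4]
ee_rot: [0.971, 0.238, 0.0, 0.0]
ft_force: [-0.1, -1.0, 0.7]
grip_width: -0.1
finger_force: 0.0
time_s: 3.5
eef_pos: [445.9, -146.2, 256.1]
ee_rot: [0.971, 0.24, 0.0, -0.0]
ft_force: [-0.8, -1.0, -0.2]
grip_width: -0.1
finger_force: 0.0
case-frame TCP [-164.2  -17.2  252.1] tipz world 231.1 toolx head 27.73 toolz [ 0.     0.001 -1.   ] F [-0.78 -1.04 -0.24] t 3.5 w -0.09934541968274872
```

```bash
python3 -m jog '[[[0,0,0],[25,-6,0],0],[[0,0,0],[25,-6,0],0],[[0,0,0],[24,-5,0],0],[[0,0,0],[0,0,30],0],[[0,0,0],[0,0,30],0],[[0,0,0],[0,0,30],0],[[0,0,0],[0,0,30],0],[[0,0,0],[0,0,30],0],[[0,0,0],[0,0,15],0],[[0,0,0],[0,0,0],0]]'
python3 w.py; python3 - <<'E'
from h import *
o=[]
for c,(x0,y0,x1,y1) in(("scene",(225,200,395,330)),("top",(270,140,440,270))):
    f=eyes.grab_frame(c);o.append(cv2.resize(f["color"][y0:y1,x0:x1,::-1],None,fx=2.35,fy=3.0*.783,interpolation=cv2.INTER_CUBIC))
cv2.imwrite("pics/d1.png",np.hstack(o))
E
```

```text
time_s: 4.5
eef_pos: [500.4, -98.8, 89.5]
ee_rot: [0.971, 0.238, -0.002, -0.001]
ft_force: [0.6, 0.4, 0.7]
grip_width: 0.2
finger_force: 0.0
case-frame TCP [-93.9  -0.5  85.5] tipz world 64.5 toolx head 27.57 toolz [-0.004  0.001 -1.   ] F [0.56 0.36 0.69] t 4.5 w 0.18193389003503163
```

View pics/d1.png

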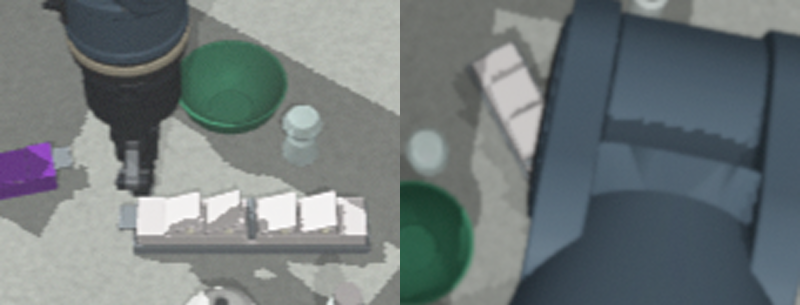

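The scene half shows the fingertip at crop (135,187), about px (282,280), hovering over the clasp end with the case undisturbed. In the top half the arm hides that end. I'll check the tip against its projection.

```bash
python3 - <<'E'
from h import *
f=eyes.grab_frame("scene");o=readout.observe()
print(np.round(o["eef_pos"],1),[proj(f,np.array(o["eef_pos"])-[0,0,k]).round(1) for k in(12,25,38)], proj(f,T([583.4,-54.8,.482],[[-89,0,22]])))
E
python3 -m jog '[[[0,0,0],[1,0,10],0],[[0,0,0],[1,0,10],0],[[0,0,0],[1,0,0],0],[[0,0,0],[0,0,0],0]]'; python3 w.py
```

```text
[502.6 -99.   92.4] [array([[285.9, 276.3]]), array([[286.3, 280.1]]), array([[286.6, 283.8]])] [[288.89393445 290.95102127]]
time_s: 5.05
eef_pos: [504.6, -97.1, 71.0]
ee_rot: [0.971, 0.239, -0.0, -0.0]
ft_force: [0.3, -0.1, 0.7]
grip_width: -0.2
finger_force: 0.0
case-frame TCP [-89.4  -1.   67. ] tipz world 46.0 toolx head 27.6 toolz [-0.001  0.    -1.   ] F [ 0.28 -0.11  0.69] t 5.05 w -0.23158850295519523
```

```bash
python3 -m jog '[[[0,0,0],[0,-1,6],0],[[0,0,0],[0,0,6],0],[[0,0,0],[0,0,3],0],[[0,0,0],[0,0,0],0],[[0,0,0],[0,0,0],0]]'; python3 w.py
python3 -m jog '[[[0,0,0],[0,0,1],0],[[0,0,0],[0,0,1],0],[[0,0,0],[0,0,0],0]]'; python3 w.py
python3 -c "
from h import *
f=eyes.grab_frame('scene');cv2.imwrite('pics/e1.png',cv2.resize(f['color'][250:320,260:390,::-1],None,fx=5,fy=5,interpolation=cv2.INTER_CUBIC))"
```

```text
time_s: 5.55
eef_pos: [504.3, -96.4, 56.3]
ee_rot: [0.971, 0.238, -0.0, -0.0]
ft_force: [0.7, -0.2, 0.1]
grip_width: -0.1
finger_force: 0.0
case-frame TCP [-89.4  -0.1  52.3] tipz world 31.3 toolx head 27.59 toolz [-0.  0. -1.] F [ 0.71 -0.17  0.12] t 5.55 w -0.08480025895743451
time_s: 5.85
eef_pos: [504.3, -96.4, 54.3]
ee_rot: [0.971, 0.238, -0.0, -0.0]
ft_force: [-0.8, 0.0, -0.1]
grip_width: 0.4
finger_force: 0.0
case-frame TCP [-89.4  -0.1  50.3] tipz world 29.3 toolx head 27.59 toolz [-0.  0. -1.] F [-0.81  0.01 -0.06] t 5.85 w 0.4150827160343199
```

View pics/e1.png

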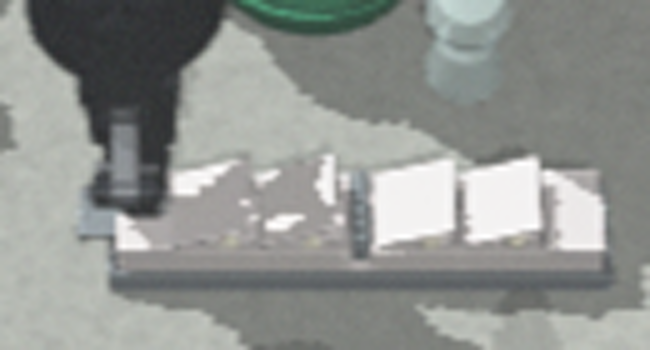

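The picture shows the tip just above the blank end at about crop (130,212), perhaps 4 mm towards the clasp. All four lids are still ajar. I'll shift 3 mm along the row and feel downwards.

```bash
python3 -m jog '[[[0,0,0],[3,0,1],0],[[0,0,0],[0,0,0.5],0],[[0,0,0],[0,0,0],0]]';python3 -m jog '[[[0,0,0],[0,0,0.5],0],[[0,0,0],[0,0,0],0]]'; python3 -m jog '[[[0,0,0],[0,0,0.5],0],[[0,0,0],[0,0,0],0]]'; python3 w.py
```

```text
time_s: 6.2
eef_pos: [507.0, -94.9, 52.7]
ee_rot: [0.971, 0.239, -0.0, -0.0]
ft_force: [-0.8, 0.6, -0.1]
grip_width: 0.3
finger_force: 0.0
time_s: 6.4
eef_pos: [506.9, -95.0, 52.2]
ee_rot: [0.971, 0.238, -0.0, -0.0]
ft_force: [0.7, -0.2, -0.5]
grip_width: 0.2
finger_force: 0.0
time_s: 6.6
eef_pos: [506.9, -95.0, 51.8]
ee_rot: [0.971, 0.238, -0.0, -0.0]
ft_force: [0.4, 0.7, -1.0]
grip_width: 0.0
finger_force: 0.0
case-frame TCP [-86.4  -0.1  47.8] tipz world 26.8 toolx head 27.59 toolz [-0.  0. -1.] F [ 0.4   0.69 -1.  ] t 6.6 w 0.010598705834812988
```

```bash
python3 -m jog '[[[0,0,0],[0,0,0.5],0],[[0,0,0],[0,0,0],0]]';python3 -m jog '[[[0,0,0],[0,0,0.3],0],[[0,0,0],[0,0,0],0]]'
```

```text
time_s: 6.8
eef_pos: [506.9, -95.0, 51.3]
ee_rot: [0.971, 0.238, -0.0, -0.0]
ft_force: [-0.3, -0.2, 0.4]
grip_width: -0.2
finger_force: 0.0
time_s: 7.0
eef_pos: [507.0, -95.0, 51.1]
ee_rot: [0.971, 0.238, 0.0, 0.0]
ft_force: [-0.0, 0.4, 1.6]
grip_width: -0.1
finger_force: 0.7
```

```bash
python3 -m jog '[[[0,0,0],[0,0,0.2],0],[[0,0,0],[0,0,0],0]]'
```

```text
time_s: 7.2
eef_pos: [507.0, -95.0, 51.0]
ee_rot: [0.971, 0.238, 0.0, 0.0]
ft_force: [-1.9, 0.2, 6.2]
grip_width: -0.3
finger_force: 3.0
```

```bash
python3 -m jog '[[[0,0,0],[2,0,-0.1],0],[[0,0,0],[3,0,0],0],[[0,0,0],[3,0,0],0],[[0,0,0],[3,0,0],0],[[0,0,0],[3,0,0],0],[[0,0,0],[3,0,0],0],[[0,0,0],[3,0,0],0],[[0,0,0],[3,0,0],0]]'; python3 w.py
```

```text
time_s: 8.0
eef_pos: [527.1, -84.5, 51.0]
ee_rot: [0.971, 0.238, -0.0, 0.0]
ft_force: [-3.8, -1.6, 4.9]
grip_width: 0.0
finger_force: 2.8
case-frame TCP [-63.6  -0.2  47. ] tipz world 26.0 toolx head 27.58 toolz [-0.    -0.001 -1.   ] F [-3.83 -1.63  4.89] t 8.0 w 0.021284048360767718
```

```bash
python3 -m jog '[[[0,0,0],[4,0,0],0],[[0,0,0],[4,0,0],0],[[0,0,0],[4,0,0],0],[[0,0,0],[4,0,0],0],[[0,0,0],[4,0,0],0],[[0,0,0],[4,0,0],0],[[0,0,0],[4,0,0],0]]'; python3 w.py
```

```text
time_s: 8.7
eef_pos: [552.1, -71.4, 51.0]
ee_rot: [0.971, 0.238, -0.0, 0.0]
ft_force: [-6.0, -2.7, 8.0]
grip_width: 0.2
finger_force: 4.0
case-frame TCP [-35.4  -0.2  47. ] tipz world 26.0 toolx head 27.58 toolz [-0. -0. -1.] F [-5.96 -2.72  7.98] t 8.7 w 0.1704160443623531
```

```bash
python3 -c "
from h import *
f=eyes.grab_frame('scene');cv2.imwrite('pics/g1.png',cv2.resize(f['color'][250:320,260:390,::-1],None,fx=5,fy=5,interpolation=cv2.INTER_CUBIC))"
```

```text
(no output)
```

View pics/g1.png

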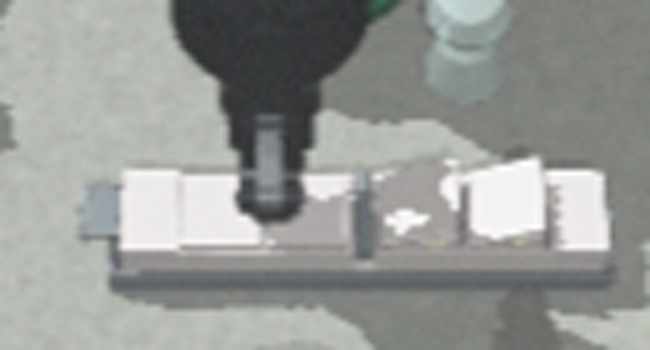

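Lid 1 is shut flush and lid 2 is nearly down, with the tip centred on the row at crop (270,210). I continue the stroke a hair lighter.

```bash
python3 -m jog '[[[0,0,0],[4,0,-0.1],0],[[0,0,0],[4,0,0],0],[[0,0,0],[4,0,0],0],[[0,0,0],[4,0,0],0],[[0,0,0],[4,0,0],0],[[0,0,0],[4,0,0],0],[[0,0,0],[4,0,0],0],[[0,0,0],[4,0,0],0]]'; python3 w.py
```

```text
time_s: 9.55
eef_pos: [580.8, -56.4, 51.0]
ee_rot: [0.971, 0.238, 0.0, -0.0]
ft_force: [-2.6, -1.8, 3.3]
grip_width: 0.0
finger_force: 1.5
case-frame TCP [-3.  -0.2 47. ] tipz world 26.0 toolx head 27.59 toolz [ 0.  0. -1.] F [-2.62 -1.82  3.33] t 9.55 w 0.019412158750981637
```

```bash
python3 -m jog '[[[0,0,0],[4,0,0],0],[[0,0,0],[4,0,0],0],[[0,0,0],[4,0,0],0],[[0,0,0],[4,0,0],0],[[0,0,0],[4,0,0],0],[[0,0,0],[4,0,0],0],[[0,0,0],[4,0,0],0],[[0,0,0],[4,0,0],0],[[0,0,0],[4,0,0],0],[[0,0,0],[4,0,0],0]]'; python3 w.py
```

```text
time_s: 10.55
eef_pos: [616.3, -37.9, 51.0]
ee_rot: [0.971, 0.238, 0.0, 0.0]
ft_force: [-4.0, -2.0, 4.0]
grip_width: -0.2
finger_force: 2.8
case-frame TCP [37.  -0.2 47. ] tipz world 26.0 toolx head 27.59 toolz [ 0.  0. -1.] F [-3.99 -2.    3.97] t 10.55 w -0.19539879181757527
```

```bash
python3 -m jog '[[[0,0,0],[4,0,0],0],[[0,0,0],[4,0,0],0],[[0,0,0],[4,0,0],0],[[0,0,0],[4,0,0],0],[[0,0,0],[4,0,0],0],[[0,0,0],[4,0,0],0],[[0,0,0],[4,0,0],0],[[0,0,0],[4,0,0],0],[[0,0,0],[4,0,0],0],[[0,0,0],[4,0,0],0]]'; python3 -m jog '[[[0,0,0],[4,0,0],0],[[0,0,0],[4,0,0],0],[[0,0,0],[4,0,0],0],[[0,0,0],[0,0,0],0]]'; python3 w.py;python3 -c "
from h import *
f=eyes.grab_frame('scene');cv2.imwrite('pics/g2.png',cv2.resize(f['color'][250:320,260:390,::-1],None,fx=5,fy=5,interpolation=cv2.INTER_CUBIC))"
```

```text
time_s: 11.55
eef_pos: [651.6, -19.4, 51.0]
ee_rot: [0.971, 0.238, -0.0, 0.0]
ft_force: [-3.8, -2.5, 6.3]
grip_width: -0.0
finger_force: 2.9
time_s: 11.95
eef_pos: [662.7, -13.6, 51.1]
ee_rot: [0.971, 0.239, 0.0, -0.0]
ft_force: [-0.9, 0.6, 2.5]
grip_width: -0.2
finger_force: 1.8
case-frame TCP [89.4 -0.2 47.1] tipz world 26.1 toolx head 27.6 toolz [ 0.001  0.    -1.   ] F [-0.9   0.64  2.51] t 11.95 w -0.2157360669142413
```

View pics/g2.png

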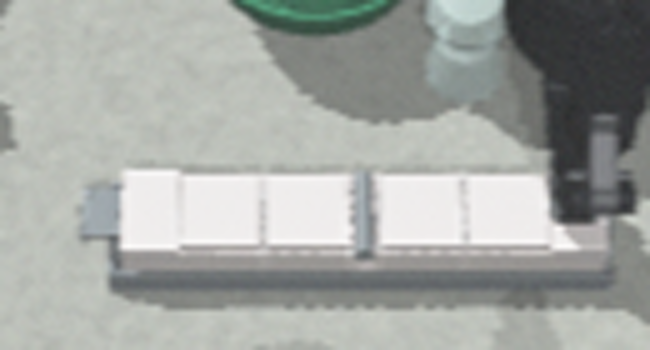

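All four lids are flat, and the tip is on the far blank end at crop (590,215). Now I lift straight away.

```bash
python3 -m jog '[[[0,0,0],[0,0,-2],0],[[0,0,0],[0,0,-8],0],[[0,0,0],[0,0,-20],0],[[0,0,0],[0,0,-25],0],[[0,0,0],[0,0,-25],0],[[0,0,0],[0,0,-25],0],[[0,0,0],[0,0,-25],0],[[0,0,0],[0,0,-20],0],[[0,0,0],[0,0,0],0],[[0,0,0],[0,0,0],0]]'; python3 w.py;python3 -c "
from h import *
f=eyes.grab_frame('scene');cv2.imwrite('pics/g3.png',f['color'][:,:,::-1])"
```

```text
time_s: 13.0
eef_pos: [662.2, -13.9, 201.4]
ee_rot: [0.971, 0.238, 0.0, 0.0]
ft_force: [0.4, 0.2, -0.8]
grip_width: -0.3
finger_force: 0.0
case-frame TCP [ 88.8  -0.3 197.4] tipz world 176.4 toolx head 27.59 toolz [ 0.001  0.    -1.   ] F [ 0.38  0.17 -0.76] t 13.0 w -0.30607522456629704
```

View pics/g3.png

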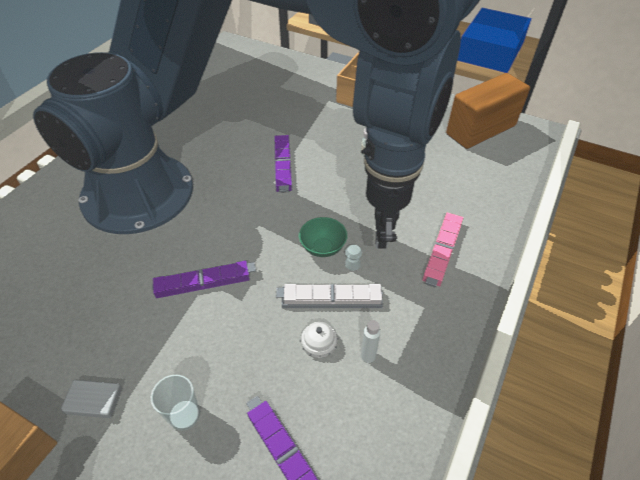

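The picture shows the white case at (331,294), flat and still in its dock. The bowl, stopper, timer and vial stand where they were, and the hand is clear of everything.

```bash
python3 -c "
from plant import arm
print(arm.sign_off())"
```

```text
the job is handed in; nothing more can be done
None
```

All four lids look shut flush in the final pictures, smoothed down in one light stroke (8 N or less at each reading) from the clasp end to the far end; the hand is clear, the case is still in its dock, nothing around it has moved, and the job was handed in at about 13 s.

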